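# Clamp a brass blank in an engraver's vee fixture

### The job

Take the brass blank out of the blue tray and set it down upright on the vee fixture's base plate, between the sliding jaw and the vee, and let go of it. Then push the jaw against it until the blank slides home, centred and bearing on both faces of the vee; keep about 12 newtons on it for a second (more than 20 would mark the soft brass), and back away, leaving the jaw closed on the seated blank. Leave the other blanks and the tools on the bench where they are.

Things in the scene. Friction and masses are not known exactly. Their poses are not given: they have to be found in the camera images.
- brass_center (a point): centre (half-way up) of the brass blank: a yellow polished upright solid cylinder, diameter 32 mm, height 50 mm, about 0.34 kg; this point is 25 mm above its underside; z is its own axis. It stands in the tray at the start, in any of three places
- brass_blank: the same brass blank; origin at the centre of its underside
- steel_center (a point): centre of the grey steel blank (also 32 mm diameter, 50 mm high) standing in the tray; not to be moved
- copper_center (a point): centre of the reddish copper blank (also 32 mm diameter, 50 mm high) standing in the tray; not to be moved
- tray: fixed shallow blue tray, 120 mm (its x) by 220 mm (its y), rim 14 mm above the bench, floor 4 mm above the bench; origin at the centre of its underside. The three blanks stand in a row along its y, 70 mm apart, centred across x, so each can be gripped across the tray's x
- fixture: fixed vee fixture: dark steel base plate 240 (x) by 110 (y) by 12 mm thick; origin at the centre of its underside, z up. +x is the pushing direction, from jaw to vee. The vee is a 90 degree notch near the +x end, symmetrical about y = 0, open towards -x; block 40 mm high and 92 mm wide, mouth 57 mm wide at x = +29 mm. Polished faces: a blank pushed by the jaw slides along them to the middle
- seat (a point): centre of the brass blank when it is fully home in the vee and standing on the plate: fixture x = +35 mm, y = 0, 37 mm above the bench; axes as the fixture's
- vee_left: steel wall of the vee on the fixture's +y side; rigid and fixed, 40 mm high; origin at the wall's centre
- vee_right: steel wall of the vee on the fixture's -y side; rigid and fixed, 40 mm high; origin at the wall's centre
- jaw (a joint): travel of the sliding jaw in m: 0 fully back, grows as it moves to fixture +x towards the vee, 0.095 at most; 0.079 when closed on a seated blank. It slides with about 2.5 N of friction (and some 8 N per m/s) and stays where it is left; starts between 0 and 0.015
- jaw_pad: flat polished steel pad, 56 mm wide, on the front of the jaw; origin on its front face (the face that touches the blank), mid-width, 37 mm above the bench (the pad covers 14 to 52 mm above the bench). Axes as the fixture's. The pad front is at fixture x = -60 mm plus the joint value
- jaw_back (a point): middle of the back of the jaw's aluminium carriage (76 mm wide, 14 to 52 mm above the bench), 37 mm above the bench and 24 mm behind the pad's front. From it a brass screw runs to fixture -x, ending in a black push disc 34 mm across, centred on this height, 10 mm thick. The disc's flat rear (push here) stands 12 to 21 mm behind this point: the setting differs each time and is not measured
- graver_a: engraver's graver with a pale wooden handle lying on the bench, about 100 mm long; leave it alone
- pliers: pliers with yellow handles lying on the bench, 150 mm long; leave them alone
- loupe: black eye loupe, 36 mm across and 34 mm high, standing on the bench; leave it alone
Mind the look-alikes: they are no part of the job. Leave any red look-alike of the brass_blank alone.

How it is judged:
By the outcome, as a careful person would: the job done as asked, in the order asked, and still so for the second after the job is handed in, with the robot touching nothing.
It also fails if it takes over 61 s, if anything falls off the work surface, if the arm or the gripper's body presses on something with over 40 N, if the wrist force passes 120 N, or if a joint passes its speed limit or range.

### The arm

A 6-joint arm with a two-finger parallel gripper is mounted at the origin on the work surface. World frame = base frame: x ahead of the robot, y to its left, z up, the work surface at z = 0. Lengths are in mm, angles in rad, forces in N, time in s.
With the tool pointing down it reaches from about 350 to 775 mm from the base axis. Payload 7.3 kg.
Tool frame: the origin (TCP) lies midway between the tips of the shut fingers; the grasp point (between the pads) lies 19 mm behind it (arm.grip_point_offset is the z of the grasp point in the tool frame, in mm); z points along the fingers, y is the direction in which the jaws open and shut (so a half turn about z gives the same grasp; the last joint's range is limited). The gripper opens to 92 mm and grips with 3 to 60 N. Pads are 19 mm wide; open, the fingers measure 130 mm over their backs; the gripper's body (75 mm by 190 mm) begins 47 mm behind the grasp point.
Start: joints at [1.043, 0.342, 1.524, -0, 1.275, -0.146], TCP at [195.598, 487.223, 226.741] pointing down, gripper open.
Joint ranges: [-2.53, 2.53], [-0.77, 2.02], [0.04, 2.7], [-1, 4.14], [0.28, 2.66], [-3.11, 3.11]. Speed limits (rad/s): [2.57, 2.57, 3.14, 3.14, 3.14, 3.14].

### API

Orientations are given as a rotation vector (axis times angle).
In Python, from station import arm gives the robot as it stands.
- The arm moves only by the shell command python3 -m pendant 'ROWS' [FORCE]. ROWS is JSON, a list of rows, each a list of 5 numbers: the shift along the tool's x, y, z in cm, then the turn about the tool's z in rad, then the finger opening in cm, from 0 to 9.18. In form: [[x, y, z, spin, fingers], ...]. A call has 1 to 20 rows; each row shifts and turns the commanded pose from where the row before left it, along the tool's axes as they then stand; what a row does not reach is not made up. A row lasts 1/10 s, in which the tool goes at most 50 mm and 8.59 degrees, less where a joint would pass 70% of its speed; a pose out of reach is approached as far as the arm can. A call with a gripper value outside its range is refused whole. The fingers move at their own pace and stop on an object; FORCE is the grip in N (left out, the last holds). Time passes only in rows, so rows that do not move let the fingers close. It gives the time, the measured TCP pose, the force and the opening at its end, in the units of the state.
- arm.sense(): the state, without advancing time (a new reading comes with each control period).
- arm.snapshot(name): name is "side" or "top"; returns a dict with "img" (420x560x3 uint8, blue, green, red), "fov_y" (degrees; the focal length in pixels is half the picture's height over the tangent of half this angle, whatever the lens; pixels are square), "cx", "cy" (the principal point, pixels), "position" and "rotation" of the camera in the world. Camera axes: x right, y down, z forward; pixel columns grow to the right and rows downward; lengths in mm; the calibration is good to about 2 mm. A picture is of the moment at which its call begins. There is no depth.
- arm.close_job(): hands the job in, once; it reports no verdict.
The state is a dict: "time_s": time; "qpos": joint angles; "dq": joint speeds; "joint_torque": joint torques, N m; "eef_pos": TCP position; "ee_rot": TCP orientation; "contact_force": force on the tool from outside, world axes, zero at the start; "moment": the same for the moment, N m; "width": opening from 0.0 (shut) to 1.0 (fully open).
Only numpy, scipy, OpenCV 4.12 (cv2) and the standard library are available. Lean on these libraries where they do the work, as an engineer would, in place of code of your own. Each camera call takes 0.05 s, during which the arm holds its last target. There are 200 camera calls.

## Working session

There is one attempt and no reset: what is moved stays moved. The work goes in short steps, Python scripts to look and compute and a shell command to move; the robot and the scene stay as the last step left them, time stands still between calls to the robot, and variables do not carry over. Pictures are saved under pics/ and viewed, about 8 in all and at most 12, crops included, and the job is handed in when it is done.

```bash
mkdir -p pics; ls
cat > h.py <<'E'
import numpy as np, cv2
from station import arm
def snap(n,save=None):
    s=arm.snapshot(n)
    if save: cv2.imwrite('pics/'+save+'.png',s['img'])
    return s
def K(s):
    f=210/np.tan(np.radians(s['fov_y'])/2); return np.array([[f,0,s['cx']],[0,f,s['cy']],[0,0,1.]])
def ray(s,uv,z):
    R=np.array(s['rotation']); p=np.array(s['position']); d=R@np.linalg.solve(K(s),[uv[0],uv[1],1.])
    return p+d*(z-p[2])/d[2]
def proj(s,P):
    R=np.array(s['rotation']); c=K(s)@(R.T@(np.array(P,float)-np.array(s['position']))); return c[:2]/c[2]
E
python3 - <<'E'
from h import *
for n in('top','side'):
    s=snap(n,n+'0'); print(n,s['fov_y'],s['cx'],s['cy'],s['position'],np.round(s['rotation'],3).tolist(), [k for k in s])
print(arm.sense(),arm.grip_point_offset)
E
```

```text
pics
top 44.19553148626345 277.8742204948617 207.36694917798138 [ 302.5906007   -27.36879999 1196.44790268] [-1.991, 2.223, -0.245] ['img', 'fov_y', 'cx', 'cy', 'position', 'rotation']
side 53.22540864999878 280.14884372385535 201.23244790955258 [211.00294775 489.49154046 808.64902454] [-0.768, 2.692, -0.948] ['img', 'fov_y', 'cx', 'cy', 'position', 'rotation']
{'time_s': 0.1, 'qpos': array([ 1.04305423e+00,  3.42666871e-01,  1.52492413e+00,  8.54893076e-06,
        1.27541170e+00, -1.45984223e-01]), 'dq': array([-0.00311937, -0.00107568, -0.00268406,  0.0006072 , -0.00098807,
       -0.00078193]), 'joint_torque': array([ 2.09625352e-03, -4.32003343e+01, -2.44694996e+01,  7.20845629e-02,
        5.26345137e-02, -7.35633830e-05]), 'eef_pos': array([195.37192722, 486.8969142 , 226.1063691 ]), 'ee_rot': array([-5.95942893e-01, -3.08406801e+00,  2.08585203e-03]), 'contact_force': array([ 0.19560189,  1.32620195, -0.39737954]), 'moment': array([ 0.04483815,  0.03833326, -0.05236342]), 'width': 0.998918936041728} -18.8
```

View pics/top0.png

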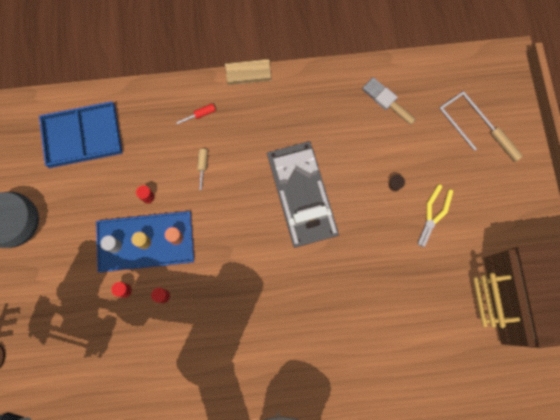

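View pics/side0.png

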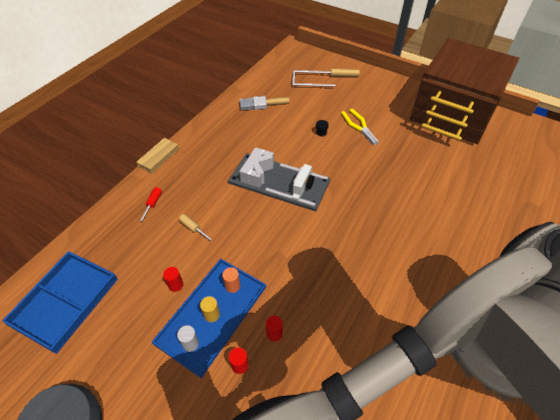

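The top view shows the tray around (145,240), with steel at (109,243), brass at (140,239) and copper at (173,235). The fixture is around (303,193), with the vee at the upper end and the white jaw at (311,215). Red look-alikes stand around the tray. The side view agrees.

```bash
sed -i 's/R=np.array(s\[.rotation.\])/R=cv2.Rodrigues(np.array(s["rotation"],float))[0]/' h.py
python3 - <<'E'
from h import *
T=snap('top');S=snap('side')
def blob(s,lo,hi,box):
    h=cv2.cvtColor(s['img'],cv2.COLOR_BGR2HSV); m=cv2.inRange(h,lo,hi); k=np.zeros_like(m); x0,y0,x1,y1=box; k[y0:y1,x0:x1]=m[y0:y1,x0:x1]
    n,l,st,c=cv2.connectedComponentsWithStats(k); i=1+np.argmax(st[1:,4]); return st[i],c[i],(l==i).astype(np.uint8)
st,c,m=blob(T,(18,120,120),(32,255,255),(120,220,160,260)); print('brass top',st,c,ray(T,c,50),)
st2,c2,m2=blob(S,(18,120,100),(32,255,255),(190,285,230,330)); print('brass side',st2,c2,ray(S,c2,30))
for n,(lo,hi,box) in dict(copper=((3,120,150),(14,255,255),(160,222,186,248)),).items():
    st,c,_=blob(T,lo,hi,box); print(n,st,c,ray(T,c,50))
st,c,m=blob(T,(100,150,50),(125,255,255),(85,200,205,280))
cn=max(cv2.findContours(m,0,2)[0],key=cv2.contourArea); r=cv2.minAreaRect(cn); print('tray',r,[ray(T,p,14)[:2].round(1) for p in cv2.boxPoints(r)],ray(T,r[0],14))
# fixture: low saturation region
for s,n,box in((T,'T',(250,130,350,255)),(S,'S',(220,140,340,215))):
    h=cv2.cvtColor(s['img'],cv2.COLOR_BGR2HSV)
    m=cv2.inRange(h,(0,0,0),(180,90,255)); k=np.zeros_like(m);x0,y0,x1,y1=box;k[y0:y1,x0:x1]=m[y0:y1,x0:x1]
    k=cv2.morphologyEx(k,cv2.MORPH_CLOSE,np.ones((5,5)))
    cn=max(cv2.findContours(k,0,2)[0],key=cv2.contourArea); r=cv2.minAreaRect(cn); b=cv2.boxPoints(r)
    print(n,r,b.tolist(),[ray(s,p,12)[:2].round(1).tolist() for p in b],ray(s,r[0],12))
a=cv2.resize(T['img'][130:255,240:360],None,fx=5,fy=5,interpolation=cv2.INTER_CUBIC)[:, :]
b=cv2.resize(S['img'][140:215,220:340],None,fx=6,fy=6,interpolation=cv2.INTER_CUBIC)
cv2.imwrite('pics/c1.png',cv2.resize(a,(560,583)));cv2.imwrite('pics/c2.png',b)
E
```

```text
brass top [133 233  14  15 157] [139.78343949 239.49681529] [518.2465571 261.1710026  50.       ]
brass side [200 297  19  25 352] [209.47727273 308.67045455] [519.49488968 263.73914825  30.        ]
copper [166 228  14  15 147] [172.61904762 234.66666667] [521.08923081 187.30730811  50.        ]
tray ((143.73570251464844, 241.31288146972656), (48.92782211303711, 94.46218872070312), 84.38241577148438) [array([578.8, 373.3]), array([576.7, 154. ]), array([461.7, 151.4]), array([464.2, 366.1])] [519.77306537 261.37857237  14.        ]
T ((302.2663879394531, 193.4847869873047), (99.63999938964844, 47.119998931884766), 73.73979187011719) [[265.6991882324219, 152.25439453125], [310.9343566894531, 139.060791015625], [338.8335876464844, 234.71517944335938], [293.5984191894531, 247.90878295898438]] [[704.1, -41.2], [725.3, -153.4], [485.8, -188.7], [466.7, -80.9]] [ 592.95302582 -116.30218328   12.        ]
S ((279.5, 177.0), (95.81700897216797, 42.69074630737305), 18.43494987487793) [[227.3000030517578, 182.10000610351562], [240.8000030517578, 141.60000610351562], [331.70001220703125, 171.89999389648438], [318.20001220703125, 212.39999389648438]] [[699.4, -36.2], [756.5, -176.0], [490.7, -206.6], [457.2, -72.6]] [ 596.08093269 -120.58071229   12.        ]
```

View pics/c1.png

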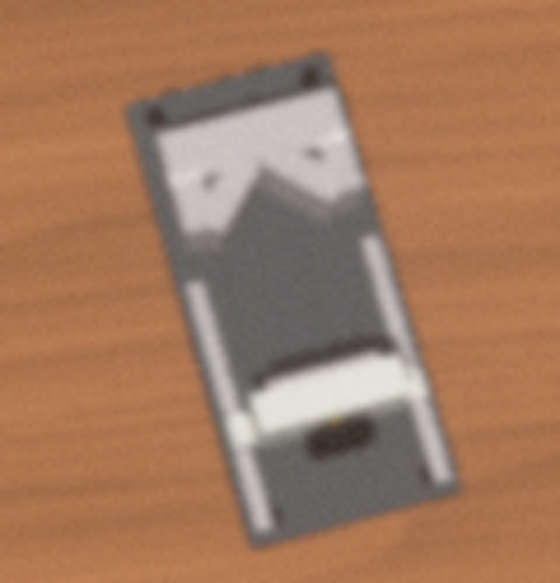

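View pics/c2.png

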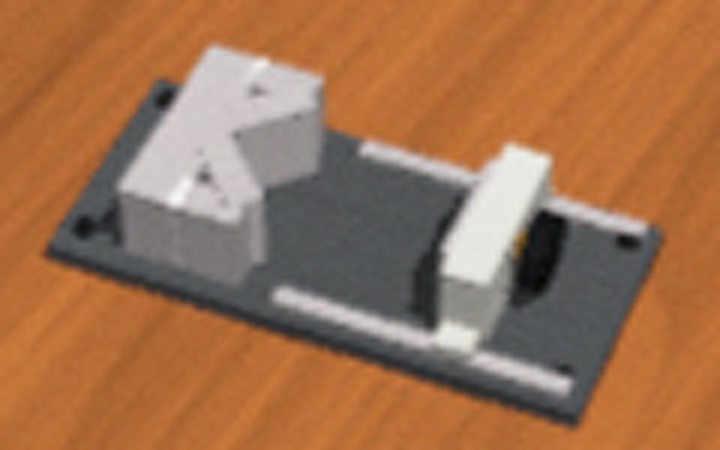

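The crops show the fixture clearly. The vee is at the +x end, the jaw is nearly fully back, and the black disc sits behind it. I'll start moving, going above the brass blank first.

```bash
python3 -m pendant '[[0,0,0,0.149,7],[0,0,0,0.149,7],[0,0,0,0.149,7],[0,0,0,0.149,7],[0,0,0,0.149,7],[0,0,0,0.149,7],[0,0,0,0.148,7],[0,0,0,0.148,7],[-2.25,3.24,0,0,7],[-2.25,3.24,0,0,7],[-2.25,3.24,0,0,7],[-2.25,3.24,0,0,7],[-2.25,3.24,0,0,7],[-2.25,3.24,0,0,7],[-2.25,3.24,0,0,7],[-2.25,3.24,0,0,7],[-2.25,3.24,0,0,7],[-2.25,3.24,0,0,7],[0,0,5,0,7],[0,0,5,0,7]]' 25
python3 -m pendant '[[0,0,0,0,7],[0,0,0,0,7]]'
python3 - <<'E'
from h import *
s=arm.sense();R=cv2.Rodrigues(s['ee_rot'])[0];print(R.round(3).tolist(),s['contact_force'])
T=snap('top')
# refit fixture from hand-read corners
px=np.array([(130,103),(330,53),(460,487),(255,545)])/4.6667+[240,130]
W=np.array([ray(T,p,12)[:2] for p in px]);print(W.round(1).tolist(),W.mean(0))
for a,b in((3,0),(2,1)): print(np.degrees(np.arctan2(*(W[b]-W[a])[::-1])),np.linalg.norm(W[b]-W[a]))
for a,b in((1,0),(2,3)): print(np.degrees(np.arctan2(*(W[b]-W[a])[::-1]))-90,np.linalg.norm(W[b]-W[a]))
S=snap('side');cv2.imwrite('pics/g1.png',cv2.resize(S['img'][200:420,60:360],None,fx=2.5,fy=2.5))
E
```

```text
time_s: 2.2
eef_pos: [521.3, 261.1, 126.4]
ee_rot: [2.224, 2.216, 0.006]
contact_force: [0.1, 1.0, -0.8]
width: 0.761
time_s: 2.4
eef_pos: [519.4, 262.0, 127.1]
ee_rot: [-2.222, -2.22, 0.002]
contact_force: [0.2, -0.2, 0.8]
width: 0.761
[[0.001, 1.0, -0.001], [1.0, -0.001, -0.0], [-0.0, -0.001, -1.0]] [ 0.23150132 -0.18192306  0.81258572]
[[704.0, -46.4], [719.6, -152.2], [486.7, -188.2], [469.0, -83.6]] [ 594.8056861  -117.60654917]
8.987419378060538 237.84918759579193
8.799830522504175 235.67576284108384
8.389190170944559 106.9005170602372
9.558912196056255 106.12835821378037
```

View pics/g1.png

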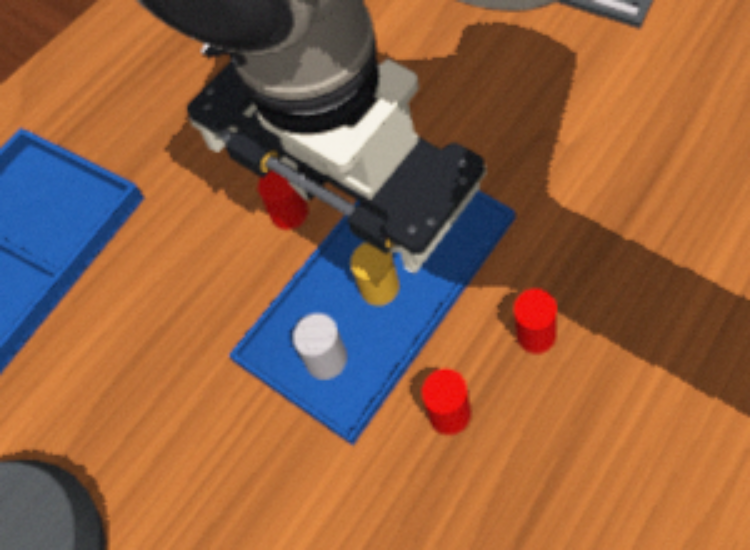

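The gripper stands over the brass blank, which is at about (375,275) in the crop, with steel and the red look-alikes clear of the fingers. Next I descend and grip.

```bash
python3 -m pendant '[[0,0,3,0,7],[0,0,3,0,7],[0,0,2,0,7],[0,0,1.5,0,7],[0,0,1,0,7],[0,0,0.4,0,7],[0,0,0,0,7],[0,0,0,0,3],[0,0,0,0,2.5],[0,0,0,0,2.5],[0,0,0,0,2.5],[0,0,0,0,2.5],[0,0,0,0,2.5],[0,0,0,0,2.5],[0,0,0,0,2.5],[0,0,0,0,2.5]]' 30
python3 - <<'E'
from station import arm; print(arm.sense())
E
```

```text
time_s: 4.1
eef_pos: [519.5, 261.9, 17.9]
ee_rot: [2.222, 2.22, 0.001]
contact_force: [-0.2, -0.4, 2.4]
width: 0.346
{'time_s': 4.1, 'qpos': array([3.35283327e-01, 6.77930387e-01, 1.59712767e+00, 3.37719335e-05,
       8.66144405e-01, 3.36247462e-01]), 'dq': array([-0.0001309 , -0.0006362 ,  0.00053826, -0.00140822,  0.00085669,
       -0.00111337]), 'joint_torque': array([ 1.21902195e-01, -5.20906878e+01, -1.77002066e+01,  1.11995952e-01,
        1.39155911e-02, -5.58461215e-04]), 'eef_pos': array([519.52751366, 261.9372394 ,  17.86692836]), 'ee_rot': array([2.22243276e+00, 2.22024251e+00, 5.69530065e-04]), 'contact_force': array([-0.21025852, -0.42471955,  2.37029703]), 'moment': array([-0.18125911,  0.04065977,  0.06505162]), 'width': 0.3458423675526338}
```

```bash
python3 -m pendant '[[0,0,-1,0,2.5],[0,0,-2,0,2.5],[0,0,-3,0,2.5],[0,0,-3,0,2.5],[0,0,-3,0,2.5],[0,0,-1,0,2.5],[0,0,0,0.1415,2.5],[0,0,0,0.1415,2.5],[0,0,0,0.1415,2.5],[0,0,0,0.1415,2.5],[0,0,0,0.1415,2.5],[0,0,0,0.1415,2.5],[0,0,0,0.1415,2.5],[0,0,0,0.1415,2.5],[0,0,0,0.1415,2.5],[0,0,0,0.1415,2.5]]'
python3 -m pendant '[[0.2,2,0,0,2.5],[0.2,3,0,0,2.5],[0.2,4,0,0,2.5],[0.2,4,0,0,2.5],[0.2,4,0,0,2.5],[0.2,4,0,0,2.5],[0.2,4,0,0,2.5],[0.17,4,0,0,2.5],[0,4,0,0,2.5],[0,3,0,0,2.5],[0,2,0,0,2.5],[0,0.66,0,0,2.5],[0,0,2,0,2.5],[0,0,2,0,2.5],[0,0,0,0,2.5],[0,0,0,0,2.5],[0,0,0,0,2.5]]'
python3 - <<'E'
from h import *
s=arm.sense();R=cv2.Rodrigues(s['ee_rot'])[0];print(R.round(3).tolist(),s['contact_force'],s['eef_pos'],s['width'])
T=snap('top');S=snap('side')
for n,P in (('seat',(35,0)),('mouth',(29,28.5)),('mouth-',(29,-28.5)),('c',(-120,-55)),('c',(-120,55)),('c',(120,55))):
    a=np.radians(8.9);w=[594.8+P[0]*np.cos(a)-P[1]*np.sin(a),-117.6+P[0]*np.sin(a)+P[1]*np.cos(a),52 if n[0]!='c' else 12];q=((proj(S,w)-[210,110])*5).round(0);print(n,q);cv2.circle(S['img'],tuple(proj(S,w).round().astype(int).tolist()),0,(0,0,255),-1)
cv2.imwrite('pics/p1.png',cv2.resize(S['img'][110:225,210:350],None,fx=5,fy=5,interpolation=cv2.INTER_CUBIC))
E
```

```text
time_s: 5.7
eef_pos: [518.5, 261.6, 146.4]
ee_rot: [3.132, 0.234, -0.004]
contact_force: [-0.3, 0.2, -3.4]
width: 0.343
time_s: 7.4
eef_pos: [595.1, -117.3, 108.7]
ee_rot: [3.132, 0.244, 0.002]
contact_force: [0.2, -0.5, -3.6]
width: 0.342
[[0.988, 0.155, 0.002], [0.155, -0.988, -0.0], [0.001, 0.001, -1.0]] [ 0.23501412 -0.51345765 -3.62085996] [ 595.10229737 -117.26925886  108.72152062] 0.3418268914275723
seat [282. 266.]
mouth [269. 308.]
mouth- [316. 232.]
c [604. 334.]
c [531. 490.]
c [ 88. 346.]
```

View pics/p1.png

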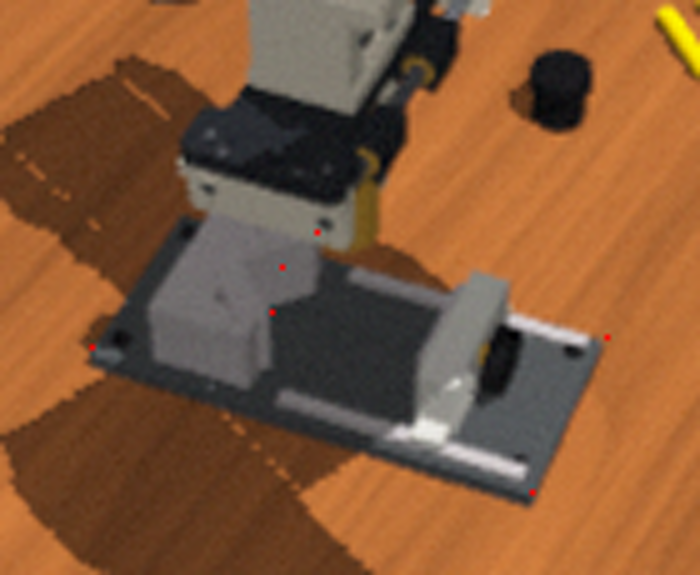

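The projected fixture points agree with the picture to a pixel or two, and the gripper stands over the plate between the jaw and the vee. I'm lowering now.

```bash
python3 -m pendant '[[0,0,2,0,2.5],[0,0,2,0,2.5],[0,0,1.5,0,2.5],[0,0,1.2,0,2.5],[0,0,0.8,0,2.5],[0,0,0.4,0,2.5],[0,0,0,0,2.5],[0,0,0,0,2.5]]'
python3 -m pendant '[[0,0,0.15,0,2.5],[0,0,0.15,0,2.5],[0,0,0,0,2.5],[0,0,0,0,2.5]]'
```

```text
time_s: 8.3
eef_pos: [595.0, -117.8, 29.4]
ee_rot: [3.132, 0.243, 0.002]
contact_force: [1.3, 1.3, -4.9]
width: 0.343
time_s: 8.7
eef_pos: [594.6, -117.7, 25.9]
ee_rot: [3.132, 0.243, 0.001]
contact_force: [0.5, 0.6, -3.5]
width: 0.339
```

```bash
python3 -m pendant '[[0,0,0.06,0,2.5],[0,0,0,0,2.5],[0,0,0,0,2.5]]'
```

```text
time_s: 9.0
eef_pos: [594.9, -117.7, 25.9]
ee_rot: [3.132, 0.243, 0.002]
contact_force: [-1.6, 0.8, 5.1]
width: 0.337
```

Contact with the plate: the blank's weight is now carried. I release it and rise.

```bash
python3 -m pendant '[[0,0,0,0,3.6],[0,0,0,0,4.2],[0,0,0,0,5],[0,0,0,0,5],[0,0,0,0,5],[0,0,0,0,5],[0,0,-1,0,5],[0,0,-2,0,5],[0,0,-3,0,5],[0,0,-4,0,5],[-3,0,-2,0,3],[-4,0,0,0,0],[-4,0,0,0,0],[-4,0,0,0,0],[-4,0,0,0,0],[-3,0,0,0,0],[0,0,0,0,0],[0,0,0,0,0]]'
python3 - <<'E'
from h import *
T=snap('top');S=snap('side')
for s,b in((T,(270,150,340,240)),(S,(220,130,340,215))):
    h=cv2.cvtColor(s['img'],cv2.COLOR_BGR2HSV);m=cv2.inRange(h,(18,110,60),(32,255,255));k=np.zeros_like(m);k[b[1]:b[3],b[0]:b[2]]=m[b[1]:b[3],b[0]:b[2]]
    n,l,st,c=cv2.connectedComponentsWithStats(k);
    for i in range(1,n):
        if st[i,4]>15: print(st[i],c[i],ray(s,c[i],60 if s is T else 40).round(1))
a=cv2.resize(T['img'][135:255,250:350],(480,576),interpolation=cv2.INTER_CUBIC)
b=cv2.resize(S['img'][115:235,240:320],(320,480),interpolation=cv2.INTER_CUBIC)
c=np.zeros((576,800,3),np.uint8);c[:,:480]=a;c[:480,480:]=b;cv2.imwrite('pics/r1.png',c)
print(arm.sense()['contact_force'])
E
```

```text
time_s: 10.8
eef_pos: [377.5, -152.1, 146.1]
ee_rot: [3.131, 0.241, 0.003]
contact_force: [-0.2, -0.1, 0.2]
width: 0.007
[297 180  14  19 212] [303.24056604 188.9245283 ] [ 591.5 -116.2   60. ]
[273 160  13  24 278] [279.0647482  171.42086331] [ 593.4 -114.5   40. ]
[0.06117405 0.19444964 0.05197424]
```

View pics/r1.png

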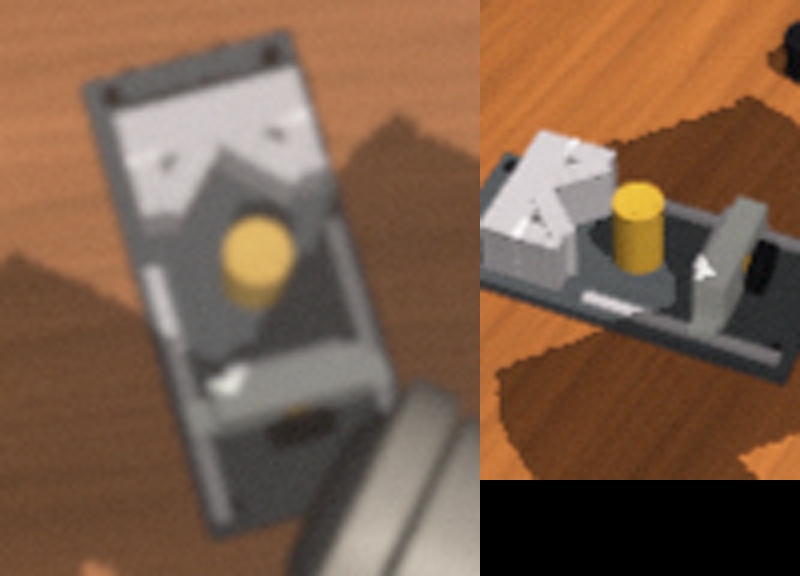

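The blank stands upright and free on the plate at about fixture (-3,0). Next the shut fingers go down behind the push disc.

```bash
python3 -m pendant '[[2,0,0,0,0],[3,0,0,0,0],[2,0,2,0,0],[0,0,3,0,0],[0,0,3,0,0],[0,0,2,0,0],[0,0,1.5,0,0],[0,0,0.6,0,0],[0,0,0,0,0],[0,0,0,0,0]]' 30
python3 -m pendant '[[0.5,0,0,0,0],[0.5,0,0,0,0],[0.5,0,0,0,0],[0.5,0,0,0,0],[0.5,0,0,0,0],[0.5,0,0,0,0],[0.5,0,0,0,0],[0.5,0,0,0,0],[0.5,0,0,0,0],[0.5,0,0,0,0],[0,0,0,0,0]]'
python3 -m pendant '[[0.4,0,0,0,0],[0.4,0,0,0,0],[0.4,0,0,0,0],[0.4,0,0,0,0],[0.4,0,0,0,0]]'
python3 -m pendant '[[0.4,0,0,0,0],[0.4,0,0,0,0],[0.4,0,0,0,0],[0.4,0,0,0,0],[0.4,0,0,0,0]]'
python3 - <<'E'
from h import *
S=snap('side','q1');p=arm.sense()['eef_pos'];d=p[:2]-[594.8,-117.6];a=np.radians(8.9);print(d@[np.cos(a),np.sin(a)],d@[-np.sin(a),np.cos(a)])
cv2.imwrite('pics/q1.png',cv2.resize(S['img'][130:230,220:340],None,fx=5,fy=5,interpolation=cv2.INTER_CUBIC))
E
```

```text
time_s: 11.9
eef_pos: [447.1, -140.8, 24.5]
ee_rot: [3.132, 0.244, 0.001]
contact_force: [-0.1, -0.3, -0.5]
width: 0.009
time_s: 13.0
eef_pos: [496.4, -133.1, 24.1]
ee_rot: [3.132, 0.243, 0.001]
contact_force: [0.1, -0.6, 0.6]
width: 0.004
time_s: 13.5
eef_pos: [515.4, -129.7, 24.0]
ee_rot: [-3.132, -0.243, 0.001]
contact_force: [-2.8, 0.0, 0.6]
width: 0.007
time_s: 14.0
eef_pos: [535.2, -126.6, 23.9]
ee_rot: [-3.132, -0.243, 0.001]
contact_force: [-3.5, 2.7, 1.9]
width: 0.006
-59.4536201994011 0.03679882826539822
```

View pics/q1.png

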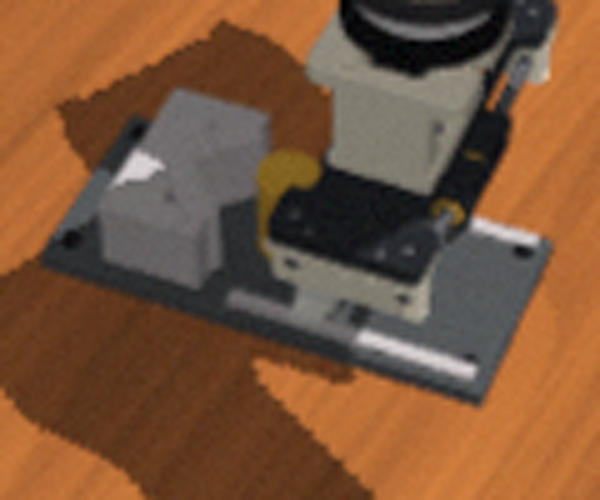

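The jaw is being pushed at about 3 N and the blank is upright, visible at (285,190) ahead of the gripper. I continue slowly.

```bash
python3 -m pendant '[[0.3,0,0,0,0],[0.3,0,0,0,0],[0.3,0,0,0,0],[0.3,0,0,0,0],[0.3,0,0,0,0]]'
python3 -m pendant '[[0.15,0,0,0,0],[0.15,0,0,0,0],[0.15,0,0,0,0],[0,0,0,0,0]]'
python3 -m pendant '[[0.1,0,0,0,0],[0.1,0,0,0,0],[0,0,0,0,0]]'
```

```text
time_s: 14.55
eef_pos: [550.2, -124.5, 24.1]
ee_rot: [-3.132, -0.243, 0.0]
contact_force: [-3.5, 1.2, 1.3]
width: 0.006
time_s: 14.95
eef_pos: [554.8, -123.9, 24.1]
ee_rot: [3.132, 0.243, 0.001]
contact_force: [-2.5, 1.3, -1.1]
width: 0.004
time_s: 15.25
eef_pos: [556.6, -123.6, 24.1]
ee_rot: [-3.132, -0.243, -0.0]
contact_force: [-3.5, 0.3, -0.1]
width: 0.006
```

```bash
for i in 1; do python3 -m pendant '[[0.08,0,0,0,0],[0.08,0,0,0,0],[0,0,0,0,0]]'; done
python3 - <<'E'
from station import arm; print(arm.sense()['contact_force'])
E
```

```text
time_s: 15.55
eef_pos: [558.2, -123.4, 24.1]
ee_rot: [3.132, 0.243, 0.0]
contact_force: [-2.2, 1.1, 0.4]
width: 0.002
[-2.21457352  1.07032227  0.37368525]
```

```bash
python3 -m pendant '[[0.08,0,0,0,0],[0.08,0,0,0,0],[0,0,0,0,0]]'
```

```text
time_s: 15.85
eef_pos: [559.8, -123.1, 24.1]
ee_rot: [3.132, 0.243, 0.001]
contact_force: [-2.9, 0.3, 0.2]
width: 0.004
```

```bash
python3 -m pendant '[[0.08,0,0,0,0],[0.08,0,0,0,0],[0,0,0,0,0]]'
```

```text
time_s: 16.15
eef_pos: [561.4, -122.8, 24.1]
ee_rot: [-3.132, -0.243, -0.0]
contact_force: [-2.7, 1.0, 0.7]
width: 0.004
```

```bash
python3 -m pendant '[[0.08,0,0,0,0],[0.08,0,0,0,0],[0,0,0,0,0]]'
```

```text
time_s: 16.45
eef_pos: [563.0, -122.6, 24.1]
ee_rot: [-3.132, -0.243, -0.0]
contact_force: [-3.3, -0.0, 0.8]
width: 0.006
```

```bash
python3 -m pendant '[[0.08,0,0,0,0],[0,0,0,0,0]]'
```

```text
time_s: 16.65
eef_pos: [563.7, -122.5, 24.1]
ee_rot: [-3.132, -0.243, -0.0]
contact_force: [-3.7, 0.6, -0.0]
width: 0.004
```

```bash
python3 -m pendant '[[0.05,0,0,0,0],[0.05,0,0,0,0],[0,0,0,0,0]]'
```

```text
time_s: 16.95
eef_pos: [564.6, -122.3, 24.1]
ee_rot: [-3.132, -0.243, 0.0]
contact_force: [-3.8, 1.0, -0.3]
width: 0.002
```

```bash
python3 -m pendant '[[0.05,0,0,0,0],[0.05,0,0,0,0],[0,0,0,0,0]]'
```

```text
time_s: 17.25
eef_pos: [565.6, -122.2, 24.1]
ee_rot: [-3.132, -0.243, -0.0]
contact_force: [-4.5, 0.9, -0.9]
width: 0.003
```

```bash
python3 -m pendant '[[0.05,0,0,0,0],[0.05,0,0,0,0],[0,0,0,0,0]]'
```

```text
time_s: 17.55
eef_pos: [565.6, -122.1, 24.1]
ee_rot: [-3.132, -0.243, 0.003]
contact_force: [-7.3, -1.1, 3.2]
width: 0.004
```

The tool has stopped moving and the force is rising, so the blank has met the vee. I use finer steps.

```bash
python3 -m pendant '[[0.03,0,0,0,0],[0,0,0,0,0],[0,0,0,0,0]]'
```

```text
time_s: 17.85
eef_pos: [565.6, -122.1, 24.1]
ee_rot: [-3.132, -0.243, 0.004]
contact_force: [-8.3, -1.2, 3.9]
width: 0.005
```

```bash
python3 -m pendant '[[0.03,0,0,0,0],[0,0,0,0,0],[0,0,0,0,0]]'
```

```text
time_s: 18.15
eef_pos: [565.6, -122.1, 24.1]
ee_rot: [-3.132, -0.243, 0.005]
contact_force: [-10.0, -2.5, 4.3]
width: 0.003
```

```bash
python3 -m pendant '[[0.03,0,0,0,0],[0.03,0,0,0,0],[0,0,0,0,0]]'
```

```text
time_s: 18.45
eef_pos: [565.6, -122.1, 24.1]
ee_rot: [-3.132, -0.243, 0.007]
contact_force: [-12.3, -2.3, 5.1]
width: 0.001
```

Run:
```python
from h import *
s=arm.sense();print(s['contact_force'],s['contact_force'][:2]@[.988,.1547])
```

```text
[-12.29697288  -2.26362037   5.13551824] -12.499591274935533
```

```bash
python3 -m pendant '[[0.04,0,0,0,0],[0,0,0,0,0],[0,0,0,0,0],[0,0,0,0,0]]'; python3 -m pendant '[[0,0,0,0,0],[0,0,0,0,0],[0,0,0,0,0],[0,0,0,0,0],[0,0,0,0,0],[0,0,0,0,0]]'; python3 -m pendant '[[0,0,0,0,0],[0,0,0,0,0],[0,0,0,0,0],[0,0,0,0,0],[0,0,0,0,0]]'
```

```text
time_s: 18.85
eef_pos: [565.7, -122.1, 24.1]
ee_rot: [-3.132, -0.243, 0.008]
contact_force: [-13.5, -2.9, 7.3]
width: 0.005
time_s: 19.45
eef_pos: [565.7, -122.1, 24.1]
ee_rot: [-3.132, -0.243, 0.008]
contact_force: [-13.2, -1.7, 7.2]
width: 0.003
time_s: 19.95
eef_pos: [565.7, -122.1, 24.1]
ee_rot: [-3.132, -0.243, 0.008]
contact_force: [-13.3, -2.7, 7.3]
width: 0.002
```

I held about 13.7 N at the disc for over a second, which is about 11–12 N on the blank after jaw friction. Now I back off.

```bash
python3 -m pendant '[[-0.1,0,0,0,0],[-0.2,0,0,0,0],[-0.5,0,0,0,0],[-1,0,0,0,0],[-2,0,0,0,0],[-3,0,0,0,0],[-4,0,0,0,0],[-2,0,-2,0,0],[-2,0,-4,0,0],[-2,0,-4,0,0],[-1,0,-2,0,0],[0,0,0,0,0],[0,0,0,0,0]]'
python3 - <<'E'
from h import *
T=snap('top');S=snap('side')
a=np.radians(8.9);w=np.array([594.8+35*np.cos(a),-117.6+35*np.sin(a)]);print('seat est',w,proj(T,[*w,62]),proj(S,[*w,62]))
for s,b,z in((T,(270,140,340,240),60),(S,(220,110,340,215),40)):
    h=cv2.cvtColor(s['img'],cv2.COLOR_BGR2HSV);m=cv2.inRange(h,(18,110,60),(32,255,255));k=np.zeros_like(m);k[b[1]:b[3],b[0]:b[2]]=m[b[1]:b[3],b[0]:b[2]]
    n,l,st,c=cv2.connectedComponentsWithStats(k)
    for i in range(1,n):
        if st[i,4]>15:
            p=ray(s,c[i],z)[:2]-[594.8,-117.6];print(st[i],c[i],'fixture',p@[np.cos(a),np.sin(a)],p@[-np.sin(a),np.cos(a)])
x=cv2.resize(T['img'][135:255,250:350],(480,576),interpolation=cv2.INTER_CUBIC)
y=cv2.resize(S['img'][130:220,230:310],(320,360),interpolation=cv2.INTER_CUBIC);z=S['img'][220:420,60:380]
c=np.zeros((576,800,3),np.uint8);c[:,:480]=x;c[:360,480:]=y;c[360:560,480:]=z;cv2.imwrite('pics/f1.png',c)
E
```

```text
time_s: 21.25
eef_pos: [392.4, -149.4, 144.3]
ee_rot: [3.131, 0.242, 0.003]
contact_force: [-0.2, -0.1, -0.4]
width: 0.008
seat est [ 629.3785953  -112.18513648] [299.54315791 172.92756634] [266.23771084 160.36085603]
[292 167  14  14 150] [298.30666667 173.56666667] fixture 34.82620272744644 2.9008529895398585
[259 157  14  23 171] [265.6374269  165.16959064] fixture 38.88315003765605 -3.3590920392256276
```

View pics/f1.png

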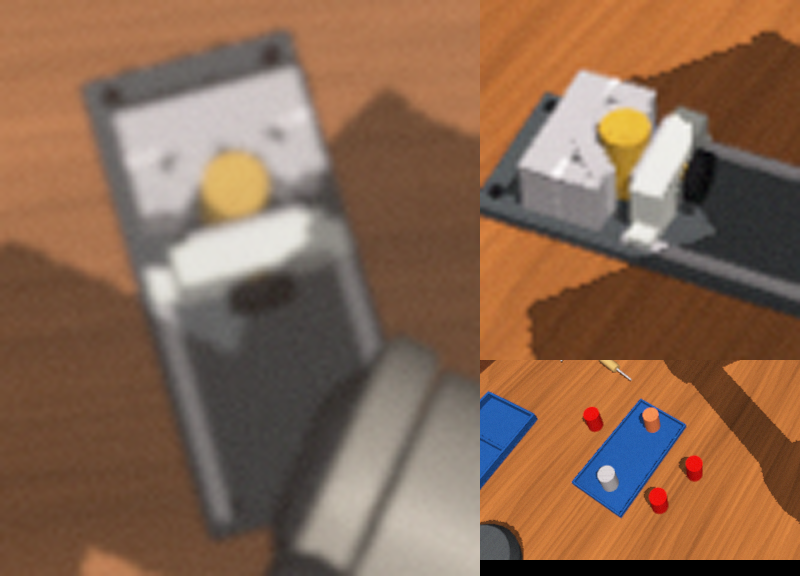

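The blank is seated in the vee at (235,187) with the jaw closed on it. The other blanks are in place and the arm is clear. I'm handing in the job.

```bash
python3 -c "from station import arm; print(arm.close_job())"
```

```text
the job is handed in; nothing more can be done
None
```

I put the brass blank upright on the vee fixture, pushed it home with the jaw, and handed the job in at about 21 s, with the robot clear of everything.

- **Placing:** I took the blank from the middle of the tray and released it near the centre of the base plate. A picture showed it standing upright and free before I pushed.
- **Pushing:** The shut fingers pushed the disc until the tool stopped advancing and the force rose. I held about 13.5 N at the disc for about 1.3 s. That is about 11 N on the blank, assuming the full 2.5 N of jaw friction opposes the push. The readings I took never went above about 14 N.
- **Last picture:** The blank sits upright in the notch with the jaw closed on it. Steel, copper and the red look-alikes near the tray are where they were, and the wrist force is about zero. I did not check the tools in the last picture, but no move went near them.
- **Centring check:** The two views disagree on the sideways position. The top view puts the blank at fixture (34.8, +2.9) mm and the side view at (38.9, -3.4) mm, against a seat of (35, 0). The jaw partly hides the blank in the side view and the calibration is only good to about 2 mm. So being centred rests on the firm stop and the picture, not on a sub-millimetre measurement.

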